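# Open the vial drawer and lever up its cover

### The arm

A 7-joint arm with a two-finger parallel gripper is mounted at the origin on the work surface. World frame = base frame: x ahead of the robot, y to its left, z up, the work surface at z = 0. Lengths are in m, angles in rad, forces in N, time in s.
With the tool pointing down it reaches from about 0.425 to 1.025 m from the base axis. Payload 9.4 kg.
Tool frame: the origin (TCP) lies at the very end of the fingers, on their centre line; the grasp point (between the pads) lies robot.grip_depth behind it (robot.grip_depth is the distance from the TCP to the grasp point, in m); z points along the fingers, y is the line along which they close (so a half turn about z gives the same grasp; the last joint's range is limited). The gripper opens to 93 mm and grips with 3 to 60 N. Pads are 15 mm wide; open, the fingers measure 128 mm over their backs; the gripper's body (75 mm by 188 mm) begins 65 mm behind the grasp point.
Start: joints at [1.261, 0.599, -0.003, 1.599, 0.002, 0.943, -0.08], TCP at [0.167, -0.705, 0.219] pointing down, gripper open.
Joint ranges: [-2.57, 2.57], [-0.35, 1.97], [-1.29, 1.29], [0.11, 2.56], [-1.05, 4.19], [0.11, 1.86], [-2.63, 2.63]. Speed limits (rad/s): [2.22, 2.22, 3.01, 3.01, 3.14, 3.14, 3.14].

### API

Orientations are given as a unit quaternion [x, y, z, w].
In Python, from workcell import get_obs, viewer, robot gives the robot as it stands.
- The arm moves only by the tool carry_out, never from a script. Its argument "targets" is a list of rows, each a list of 5 numbers: the shift along the tool's x, y, z in m, then the turn about the tool's z in rad, then the closure, from 0 (fully open) to 1 (shut). In form: [[dx, dy, dz, spin, jaw], ...]. A call has 1 to 12 rows; each row shifts and turns the commanded pose from where the row before left it, along the tool's axes as they then stand; what a row does not reach is not made up. A row lasts 1/10 s, in which the tool goes at most 50 mm and 8.59 degrees, less where a joint would pass 70% of its speed; a pose out of reach is approached as far as the arm can. A call is refused whole if a number of a shift passes 0.05 or a number of a turn 0.15, either way. A call with a gripper value outside its range is refused whole. The fingers move at their own pace and stop on an object; "squeeze" is the grip in N (left out, the last holds). Time passes only in rows, so rows that do not move let the fingers close. It gives the time, the measured TCP pose, the force, the opening and the grip force at its end, in the units of the state.
- get_obs(): the state, without advancing time (a new reading comes with each control period).
- viewer.get_image(name): name is "side" or "top" or "wrist"; returns a dict with "pixels" (420x560x3 uint8, red, green, blue), "range_z" (420x560 float32, m along the optical axis (not along the pixel's ray), 0 where there is no reading), "K" (3x3 intrinsics, pixels), "rvec" (rotation vector, rad) and "tvec" (3), from world to camera coordinates, as OpenCV has them; the wrist camera has in their place "T_tool_cam" (4x4, takes a point from camera to tool coordinates, whose origin is the TCP and whose axes are the flange's). Camera axes: x right, y down, z forward; pixel columns grow to the right and rows downward; lengths in m; the calibration is good to about 2 mm. A picture is of the moment at which its call begins: read the wrist's pose just before it.
- robot.finish_job(): hands the job in; it is judged then, once.
The state is a dict: "clock": time; "qpos": joint angles; "qvel": joint speeds; "joint_torque": joint torques, N m; "tcp_pos": TCP position; "orientation": TCP orientation; "force": force on the tool from outside, world axes, zero at the start; "ft_torque": the same for the moment, N m; "grip_width": finger opening in m; "gripper_force": force on a finger pad.
Only numpy, scipy, OpenCV 4.12 (cv2) and the standard library are available. Lean on these libraries where they do the work, as an engineer would, in place of code of your own. Each camera call takes 0.05 s, during which the arm holds its last target. There are 200 camera calls.

### The job

Pull the drawer of the bench cabinet out until it meets its stop. Then push the blade of the spatula into the slot under the drawer cover's front edge, lever the cover up with it until it stands open by itself at least 60 degrees, and lay the spatula back down on the bench. Touch the cover only with the spatula, leave the drawer fully out, and leave the glassware alone.

Things in the scene. Friction and masses are not known exactly. Their poses are not given: they have to be found in the camera images.
- cabinet: Grey bench cabinet, fixed, 220 deep (x), 240 wide (y), 247 high. Origin on the bench below the middle of its front face; x points into the cabinet, z up. Drawer front: z 89 to 158. Above it the top board (z 225 to 247) overhangs the face by 38: the gripper does not fit upright over the handle; lean it back to the robot by 22 to 40 degrees, fingers down and inwards.
- drawer (a joint): How far the drawer is out (m): 0 shut; it slides along the cabinet's -x, against about 4 N of friction, to a hard stop at about 0.13. Starts shut or up to 0.008 ajar. It slides back in if pushed by more than its friction.
- drawer_handle (a point): Middle of the drawer's handle, moves with the drawer: an upright steel bar, 12 thick, 62 high over all, standing 50 in front of the drawer face in the middle of its width, its two ends bent back to the face; height 123 above the bench. Axes as the cabinet's.
- slot (a point): Middle of the mouth of the pry slot, moves with the drawer: 160 wide (y), 8 high (z 158 to 166), 20 deep (x), between a ledge on the drawer front and the cover's front edge above it, both 14 in front of the drawer face. The handle lies below its middle, reaching 42 in front of it, its top 4 below the slot's floor: enter beside it. Axes as the cabinet's.
- cover (a joint): Angle of the cover (rad): 0 shut, up to 1.35 open. Plain steel plate 104 long (x), 160 wide, 5 thick, about 90 g, on top of the drawer, hinged at its rear edge, its front edge swings up and back. The hinge is stiff (about 1 N at the front edge, besides the weight), so the cover stays where it is left.
- cover_lip (a point): Middle of the lower front edge of the cover, moves with the cover: 104 from the hinge line, which lies 104 behind the slot's mouth, 166 above the bench. Axes turn with the cover.
- spatula: Loose flat spatula, 60 g, 175 long, lying on the bench. Handle: black bar 100 long (x), 16 wide (y), 22 high (z). Blade: steel, 75 long beyond the handle along +x, 22 wide, 3 thick, its mid-plane 11 above the handle's underside. Origin under the middle of the handle.
- spatula_grip (a point): Centre of the spatula's handle, 11 above its underside. Axes as the spatula's.
- spatula_tip (a point): Middle of the blade's front edge, 125 from the grip along +x. Axes as the spatula's.
- beaker: Glass beaker, 72 across, 90 high, standing on the bench; origin under its centre. It and the spatula change sides. To be left alone.
- bottle: Amber glass bottle, 72 across, 150 high; origin under its centre. To be left alone.
- cylinder: Glass measuring cylinder, foot 68 across, 180 high; origin under its centre. To be left alone.

How it is judged:
By the outcome, as a careful person would: the job done as asked, in the order asked, and still so for the second after the job is handed in, with the robot touching nothing.
It also fails if it takes over 64 s, if anything falls off the work surface, if the arm or the gripper's body presses on something with over 40 N, if the wrist force passes 120 N, or if a joint passes its speed limit or range.

## Working session

There is one attempt and no reset: what is moved stays moved. The work goes in short steps, Python scripts to look and compute and a tool call to move; the robot and the scene stay as the last step left them, time stands still between calls to the robot, and variables do not carry over. Pictures are saved under pics/ and viewed, at most 10 in all, crops included, and the job is handed in when it is done.

Besides the shell and the picture viewer there is one more tool, called after ">>>" in YAML: its name, and indented under it one key for each argument. carry_out: Moves the arm, as the interface text tells. Its arguments: {"type":"object","properties":{"targets":{"type":"array","items":{"type":"array","items":{"type":"number"}}},"squeeze":{"type":"number"}},"required":["targets"]}

```bash
mkdir -p pics; ls; python3 - <<'E'
from workcell import get_obs, viewer, robot
import cv2,numpy as np
o=get_obs();print({k:np.round(v,4).tolist() for k,v in o.items()});print(robot.grip_depth,[a for a in dir(robot) if a[0]!='_'])
for n in ("side","top"):
    d=viewer.get_image(n);cv2.imwrite(f"pics/{n}0.png",d["pixels"][:,:,::-1]);np.savez(f"{n}0.npz",**d);print(n,d["K"].tolist(),d["rvec"],d["tvec"])
E
```

```text
pics
{'clock': 0.0, 'qpos': [1.2613, 0.6001, -0.0025, 1.6001, 0.0018, 0.9429, -0.0798], 'qvel': [0.0007, -0.0011, -0.0008, 0.0008, -0.0002, 0.0009, -0.0005], 'joint_torque': [-0.0002, -76.5062, 1.4977, -25.2351, -0.0524, 0.0169, 0.0001], 'tcp_pos': [0.1671, -0.705, 0.2178], 'orientation': [0.9932, 0.1162, -0.0002, -0.0007], 'force': [-0.336, -0.7118, -0.2778], 'ft_torque': [0.0071, -0.0274, 0.0237], 'gripper_force': 0.0, 'grip_width': 0.0925}
0.0188 ['MotionError', 'finish_job', 'grip_depth']
side [[420.1633139176232, 0.0, 274.2805830914995], [0.0, 420.1633139176232, 205.70565295359674], [0.0, 0.0, 1.0]] [ 0.74834828 -2.56498096  1.15944941] [0.50369113 0.31661115 0.85107977]
top [[546.4165693890685, 0.0, 288.0459211460975], [0.0, 546.4165693890685, 204.92715757954846], [0.0, 0.0, 1.0]] [ 2.11883296 -2.16627134  0.13429858] [0.01384261 0.59972164 1.21167653]
```

View pics/side0.png

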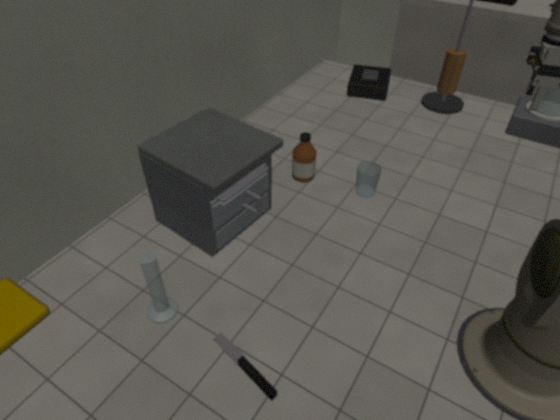

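View pics/top0.png

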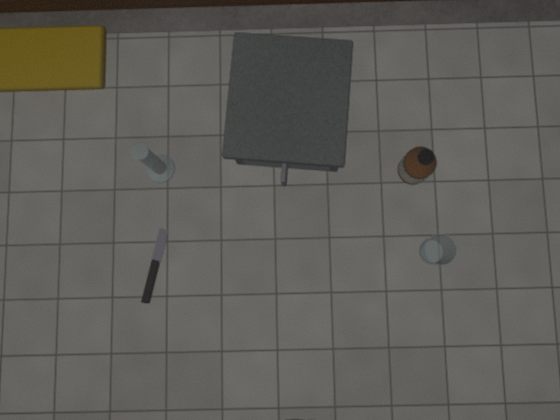

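The side view shows the cabinet at about (210,180), its drawer handle at (250,205) and the spatula at (245,365). The top view shows the cabinet at about (288,100), the handle at (285,175) and the spatula from (147,300) to (162,232). The cylinder is at (160,168), the bottle at (415,165) and the beaker at (440,250).

```bash
cat > h.py <<'E'
import numpy as np,cv2
from scipy.spatial.transform import Rotation as R
from workcell import get_obs, viewer, robot
def grab(n,save=None):
    o=get_obs(); d=viewer.get_image(n); d=dict(d)
    if n=="wrist":
        T=np.eye(4);T[:3,:3]=R.from_quat(o["orientation"]).as_matrix();T[:3,3]=o["tcp_pos"]; d["W"]=T@d["T_tool_cam"]
    if save: cv2.imwrite(f"pics/{save}.png",d["pixels"][:,:,::-1])
    return d
def camW(d):
    if "W" in d: return d["W"]
    Rm=cv2.Rodrigues(d["rvec"])[0];T=np.eye(4);T[:3,:3]=Rm.T;T[:3,3]=-Rm.T@np.ravel(d["tvec"]);return T
def cloud(d):
    z=d["range_z"];v,u=np.indices(z.shape);K=d["K"]
    p=np.stack([(u-K[0,2])/K[0,0]*z,(v-K[1,2])/K[1,1]*z,z],-1)
    T=camW(d);P=p@T[:3,:3].T+T[:3,3];P[z==0]=np.nan;return P
E
python3 - <<'E'
from h import *
t=dict(np.load("top0.npz"));s=dict(np.load("side0.npz"))
P=cloud(t);Q=cloud(s)
print("bench z",np.nanmedian(P[320:400,200:400,2]),np.nanmedian(Q[330:400,300:400,2]))
for n,C in(("top",P),("side",Q)):
    m=(abs(C[...,2]-.247)<.006)
    m=cv2.morphologyEx(m.astype(np.uint8),cv2.MORPH_OPEN,np.ones((5,5)))
    k,l,st,_=cv2.connectedComponentsWithStats(m);i=1+st[1:,4].argmax();pt=C[l==i]
    r=cv2.minAreaRect(pt[:,:2].astype(np.float32)*1000);print(n,"board",r,cv2.boxPoints(r).tolist(),np.median(pt[:,2]))
    # things 0.005<z<0.03
    g=t if n=="top" else s
    px=g["pixels"].astype(int).sum(2)
    sub=(C[...,2]>.006)&(C[...,2]<.03)
    sub=cv2.morphologyEx(sub.astype(np.uint8),cv2.MORPH_OPEN,np.ones((3,3)))
    k,l,st,ce=cv2.connectedComponentsWithStats(sub)
    for i in range(1,k):
        if st[i,4]>40:
            pt=C[l==i];r=cv2.minAreaRect(pt[:,:2].astype(np.float32)*1000);print(n,st[i],np.round(np.median(pt,0),4),np.round(r[0]),np.round(r[1]),round(r[2],1))
# glass/handle regions from top
for nm,(u,v) in dict(cyl=(160,168),bottle=(425,158),beaker=(436,250),handle=(285,172)).items():
    pt=P[v-14:v+14,u-14:u+14].reshape(-1,3);pt=pt[(pt[:,2]>.02)];print(nm,len(pt),np.round(np.median(pt,0),3) if len(pt) else "",np.round(np.ptp(pt,0),3) if len(pt) else "")
E
```

```text
bench z 0.0012566541506451312 0.0014732587040034995
top board ((786.0816650390625, -6.9801788330078125), (240.4873046875, 259.26171875), 84.19405364990234) [[644.9519653320312, -113.49360656738281], [902.8837280273438, -139.72039794921875], [927.2113647460938, 99.53324890136719], [669.2796020507812, 125.76004028320312]] 0.24839619689430825
top [104  29   3  15  45] [1.0315 0.4406 0.0219] [1032.  441.] [ 4. 40.] 89.8
top [101  46   6  23  95] [0.9798 0.4413 0.0237] [980. 442.] [61.  9.] 0.0
top [93 70 13 19 97] [0.9111 0.4424 0.0203] [918. 446.] [21. 53.] 58.1
top [ 25  84  65   7 275] [0.9022 0.5535 0.0232] [904. 555.] [  9. 162.] 1.0
top [147 154  28  28 381] [0.6902 0.293  0.0132] [697. 300.] [59. 64.] 49.4
top [142 228  27  75 684] [0.4749 0.3115 0.0172] [472. 313.] [ 24. 174.] 76.0
top [440 242   7  18  66] [ 0.4897 -0.3556  0.0175] [ 489. -353.] [40. 10.] 1.4
side board ((783.8924560546875, -7.8749847412109375), (241.44435119628906, 261.385986328125), 84.31336212158203) [[641.8805541992188, -115.05298614501953], [901.9801635742188, -140.953125], [925.9043579101562, 99.3030166625
[... 810 characters left out ...]
0.] [54. 24.] 16.0
side [262 203  10  11  52] [ 0.6833 -0.0964  0.0191] [684. -95.] [44.  6.] 84.4
side [155 215 104  41 577] [0.719  0.1013 0.0185] [767.  76.] [282. 140.] 33.9
side [148 297  30  25 445] [0.6879 0.3126 0.0132] [695. 305.] [67. 55.] 59.4
side [  0 305  50  49 536] [0.9015 0.4999 0.021 ] [903. 498.] [ 13. 121.] 1.8
side [ 462  309   98  111 3710] [0.0453 0.0752 0.0143] [43. 29.] [136. 237.] 38.2
side [214 333  63  66 913] [0.4628 0.3163 0.0171] [470. 312.] [ 22. 176.] 75.6
cyl 290 [0.692 0.291 0.093] [0.03  0.033 0.164]
bottle 596 [ 0.678 -0.291  0.119] [0.061 0.059 0.066]
beaker 383 [ 0.491 -0.34   0.053] [0.062 0.066 0.076]
handle 372 [0.66  0.005 0.154] [0.063 0.063 0.232]
```

```bash
cat >> h.py <<'E'
# yaw psi: tool x=(cos,sin), tool y=(sin,-cos), z down
def pose():
    o=get_obs();M=R.from_quat(o["orientation"]).as_matrix();return np.array(o["tcp_pos"]),np.arctan2(M[1,0],M[0,0]),o
def w2t(d,psi):
    c,s=np.cos(psi),np.sin(psi);return np.array([d[0]*c+d[1]*s,d[0]*s-d[1]*c,-d[2]])
FACE=np.array([.6944,.0017]);CY=np.radians(-5.74)   # cabinet
def c2w(x,y): c,s=np.cos(CY),np.sin(CY);return FACE+np.array([c*x-s*y,s*x+c*y])
def w2c(p): c,s=np.cos(CY),np.sin(CY);d=np.asarray(p)[:2]-FACE;return np.array([c*d[0]+s*d[1],-s*d[0]+c*d[1]])
def plan(p0,psi0,p1,psi1,n):
    "straight, uniform spin; prints rows"
    sp=-(psi1-psi0)/n; rows=[]; p=np.array(p0,float);psi=psi0
    for i in range(n):
        q=p0+(np.array(p1)-p0)*(i+1)/n; rows.append(np.r_[w2t(q-p,psi),sp]);p=q;psi-=sp
    return np.array(rows)
def fit(C,lo=.006,hi=.03,box=(.3,.6,.2,.45)):
    m=(C[...,2]>lo)&(C[...,2]<hi)&(C[...,0]>box[0])&(C[...,0]<box[1])&(C[...,1]>box[2])&(C[...,1]<box[3])
    return C[m]
E
python3 - <<'E'
from h import *
# spatula refined
for n in("top","side"):
    d=dict(np.load(n+"0.npz"));C=cloud(d);pt=fit(C)
    r=cv2.minAreaRect(pt[:,:2].astype(np.float32)*1000)
    hz=pt[pt[:,2]>.0185]; rh=cv2.minAreaRect(hz[:,:2].astype(np.float32)*1000);print(n,r,"handle",rh,np.median(hz[:,2]))
# simulate arc
p,psi,o=pose();print(p,psi)
def sim(rows):
    q=p.copy();a=psi
    for r in rows:
        q=q+[r[0]*np.cos(a)+r[1]*np.sin(a),r[0]*np.sin(a)-r[1]*np.cos(a),-r[2]];a-=r[3]
    return q,np.degrees(a)
for N in(25,26,27):
  for dy in (-.007,-.004,0):
   q,a=sim([[.045,dy,0,-.1]]*N);print(N,dy,q,a,np.hypot(*q[:2]))
E
```

```text
top ((451.24224853515625, 325.96453857421875), (296.5645446777344, 248.01185607910156), 0.06405667960643768) handle ((469.4717712402344, 311.92303466796875), (17.97017478942871, 172.3118133544922), 75.2496337890625) 0.023265060940845794
side ((493.19488525390625, 304.1927490234375), (90.44790649414062, 224.2517547607422), 80.859130859375) handle ((434.1831970214844, 320.98443603515625), (17.23088836669922, 101.61087036132812), 75.86320495605469) 0.023213142228110495
[ 0.16715528 -0.70503771  0.21788091] 0.2328579265350566
25 -0.007 [0.15299151 0.15956432 0.21788091] 156.581225199332 0.22105920871002968
25 -0.004 [0.20941326 0.15173185 0.21788091] 156.581225199332 0.2586048511358298
25 0 [0.28464226 0.14128857 0.21788091] 156.581225199332 0.3177792890040149
26 -0.007 [0.10891627 0.17102614 0.21788091] 162.31080315064025 0.20276265106313604
26 -0.004 [0.16653037 0.16594654 0.21788091] 162.31080315064025 0.2350970397400147
26 0 [0.24334916 0.15917375 0.21788091] 162.31080315064025 0.29078359450488767
27 -0.007 [0.06391695 0.17803051 0.21788091] 168.0403811019485 0.18915665046601882
27 -0.004 [0.12244261 0.17580907 0.21788091] 168.0403811019485 0.21424523809123547
27 0 [0.20047682 0.17284716 0.21788091] 168.0403811019485 0.26470189709745034
```

```bash
python3 - <<'E'
from h import *
np.set_printoptions(suppress=True,precision=3)
p,psi,o=pose()
print(plan(p,psi,[.57,-.31,.22],psi+1.2,12))
E
```

```text
[[ 0.04  -0.024 -0.    -0.1  ]
 [ 0.042 -0.02  -0.    -0.1  ]
 [ 0.044 -0.016 -0.    -0.1  ]
 [ 0.046 -0.011 -0.    -0.1  ]
 [ 0.047 -0.007 -0.    -0.1  ]
 [ 0.047 -0.002 -0.    -0.1  ]
 [ 0.047  0.003 -0.    -0.1  ]
 [ 0.046  0.007 -0.    -0.1  ]
 [ 0.045  0.012 -0.    -0.1  ]
 [ 0.044  0.016 -0.    -0.1  ]
 [ 0.042  0.021 -0.    -0.1  ]
 [ 0.04   0.025 -0.    -0.1  ]]
```

>>> carry_out:
  targets:
    - [0.04, -0.024, 0, -0.1, 0]
    - [0.042, -0.02, 0, -0.1, 0]
    - [0.044, -0.016, 0, -0.1, 0]
    - [0.046, -0.011, 0, -0.1, 0]
    - [0.047, -0.007, 0, -0.1, 0]
    - [0.047, -0.002, 0, -0.1, 0]
    - [0.047, 0.003, 0, -0.1, 0]
    - [0.046, 0.007, 0, -0.1, 0]
    - [0.045, 0.012, 0, -0.1, 0]
    - [0.044, 0.016, 0, -0.1, 0]
    - [0.042, 0.021, 0, -0.1, 0]
    - [0.04, 0.025, 0, -0.1, 0]
  squeeze: 60

```text
clock: 1.3
tcp_pos: [0.5702, -0.3099, 0.2184]
orientation: [0.753, 0.658, -0.0, -0.0]
force: [0.4, -0.7, 0.6]
grip_width: 0.0927
gripper_force: 0.0
```

```bash
python3 - <<'E'
from h import *
np.set_printoptions(suppress=True,precision=3)
p,psi,o=pose();print(p,np.degrees(psi),o["qpos"],o["clock"])
r=plan(np.array([.57,-.31,.22]),.2329+1.2,[.415,.326,.2],np.radians(165.9),14);print(r)
E
```

```text
[ 0.57  -0.31   0.218] 82.32029118406454 [ 0.646  0.529 -0.355  1.767  0.228  0.886  0.056] 1.3
[[ 0.043 -0.017  0.001 -0.104]
 [ 0.045 -0.013  0.001 -0.104]
 [ 0.046 -0.008  0.001 -0.104]
 [ 0.047 -0.003  0.001 -0.104]
 [ 0.047  0.002  0.001 -0.104]
 [ 0.046  0.007  0.001 -0.104]
 [ 0.045  0.012  0.001 -0.104]
 [ 0.044  0.016  0.001 -0.104]
 [ 0.042  0.021  0.001 -0.104]
 [ 0.04   0.025  0.001 -0.104]
 [ 0.037  0.029  0.001 -0.104]
 [ 0.033  0.033  0.001 -0.104]
 [ 0.03   0.036  0.001 -0.104]
 [ 0.026  0.039  0.001 -0.104]]
```

>>> carry_out:
  targets:
    - [0.043, -0.017, 0, -0.104, 0]
    - [0.045, -0.013, 0, -0.104, 0]
    - [0.046, -0.008, 0, -0.104, 0]
    - [0.047, -0.003, 0, -0.104, 0]
    - [0.047, 0.002, 0, -0.104, 0]
    - [0.046, 0.007, 0, -0.104, 0]
    - [0.045, 0.012, 0, -0.104, 0]
    - [0.044, 0.016, 0, -0.104, 0]
    - [0.042, 0.021, 0, -0.104, 0]
    - [0.04, 0.025, 0, -0.104, 0]
    - [0.037, 0.029, 0, -0.104, 0]
    - [0.033, 0.033, 0, -0.104, 0]

```text
clock: 2.5
tcp_pos: [0.4374, 0.2363, 0.2186]
orientation: [0.226, 0.974, -0.0, 0.0]
force: [1.0, -0.3, 0.3]
grip_width: 0.0927
gripper_force: 0.0
```

>>> carry_out:
  targets:
    - [0.03, 0.036, 0, -0.104, 0]
    - [0.026, 0.039, 0, -0.104, 0]
    - [0, 0, 0, 0, 0]

```text
clock: 2.8
tcp_pos: [0.4141, 0.3326, 0.2191]
orientation: [0.121, 0.993, 0.002, -0.001]
force: [0.1, -0.0, -0.5]
grip_width: 0.0927
gripper_force: 0.0
```

```bash
python3 - <<'E'
from h import *
np.set_printoptions(suppress=True,precision=4)
p,psi,o=pose();print(p,np.degrees(psi),o["qpos"],o["clock"])
d=grab("wrist","w1");C=cloud(d)
pt=fit(C,.016,.032);print(len(pt))
r=cv2.minAreaRect(pt[:,:2].astype(np.float32)*1000);print(r,np.median(pt[:,2]))
s=np.array([.4342,.321]);dd=np.array([.970,-.2436]);t=s-.02*dd
print(w2t(np.r_[t-p[:2],0],psi), np.degrees(psi)-165.9)
E
```

```text
[0.4141 0.3326 0.2191] 166.12138258072395 [-0.1948  0.4745 -0.8191  2.0089  0.4574  0.8457  0.0589] 2.8
1372
((431.42510986328125, 322.3883972167969), (15.204019546508789, 98.99002075195312), 76.19656372070312) 0.021891371038433083
[-0.0023 -0.0063 -0.    ] 0.22138258072394024
```

>>> carry_out:
  targets:
    - [0, -0.006, 0.045, 0, 0]
    - [0, 0, 0.045, 0, 0]
    - [0, 0, 0.045, 0, 0]
    - [0, 0, 0.045, 0, 0]
    - [0, 0, 0.025, 0, 0]
    - [0, 0, 0.01, 0, 0]
    - [0, 0, 0, 0, 0]

```text
clock: 3.55
tcp_pos: [0.415, 0.319, 0.0028]
orientation: [0.127, 0.992, -0.001, -0.0]
force: [0.2, 0.0, -0.2]
grip_width: 0.0932
gripper_force: 0.0
```

>>> carry_out:
  targets:
    - [0, 0, 0, 0, 1]
    - [0, 0, 0, 0, 1]
    - [0, 0, 0, 0, 1]
    - [0, 0, 0, 0, 1]
    - [0, 0, 0, 0, 1]
    - [0, 0, 0, 0, 1]
    - [0, 0, 0, 0, 1]
    - [0, 0, 0, 0, 1]
    - [0, 0, 0, 0, 1]
    - [0, 0, 0, 0, 1]
  squeeze: 60

```text
clock: 4.55
tcp_pos: [0.415, 0.3203, 0.0035]
orientation: [0.126, 0.992, 0.0, -0.0]
force: [-0.8, 0.4, -0.4]
grip_width: 0.0172
gripper_force: 0.1
```

>>> carry_out:
  targets:
    - [0, 0, 0, 0, 1]
    - [0, 0, 0, 0, 1]
    - [0, 0, 0, 0, 1]
    - [0, 0, 0, 0, 1]
    - [0, 0, 0, 0, 1]

```text
clock: 5.05
tcp_pos: [0.415, 0.3202, 0.0036]
orientation: [0.126, 0.992, -0.0, -0.0]
force: [-0.6, -0.4, -1.4]
grip_width: 0.0157
gripper_force: 59.1
```

>>> carry_out:
  targets:
    - [0, 0, -0.02, 0, 1]
    - [0, 0, -0.04, 0, 1]
    - [0, 0, -0.04, 0, 1]
    - [0, 0, -0.04, 0, 1]
    - [0, 0, 0, 0, 1]
    - [0, 0, 0, 0, 1]
    - [0, 0, 0, 0, 1]

```text
clock: 5.75
tcp_pos: [0.4149, 0.3194, 0.1427]
orientation: [0.126, 0.992, -0.001, -0.0]
force: [-0.3, -0.3, -1.0]
grip_width: 0.0153
gripper_force: 59.1
```

```bash
cat >> h.py <<'E'
def spat(save=None):
    "spatula in wrist view: fit axis in tool frame, heights"
    p,psi,o=pose(); d=grab("wrist",save); C=cloud(d)
    M=R.from_quat(o["orientation"]).as_matrix(); T=(C-p)@M   # tool coords
    return p,psi,o,d,C,T
E
python3 - <<'E'
from h import *
np.set_printoptions(suppress=True,precision=4)
p,psi,o,d,C,T=spat("w2");print(p,np.degrees(psi),o["grip_width"],o["gripper_force"])
m=(abs(T[...,2]+.008)<.03)&(abs(T[...,1])<.04)&(T[...,0]<-.02)&(T[...,0]>-.2)
t=T[m];print(len(t))
for a in np.arange(-.2,-.02,.01):
    q=t[(t[:,0]>=a)&(t[:,0]<a+.01)]
    if len(q)>5: print(round(a,3),len(q),q[:,1].min(),q[:,1].max(),np.median(q[:,2]))
print(t[:,0].min())
E
```

```text
[0.4149 0.3194 0.1427] 165.49787037040582 0.015330574758146505 59.118645787239075
1585
-0.08 120 -0.00965856190616824 0.01185644806255845 -0.008676807846940795
-0.07 448 -0.010001614433304917 0.011772639754489965 -0.01764928205593975
-0.06 531 -0.007099525846976431 0.008502243097081428 -0.018269628985618666
-0.05 481 -0.007484989402606568 0.008388958790250655 -0.018373038502993697
-0.07636449127365702
```

View pics/w2.png

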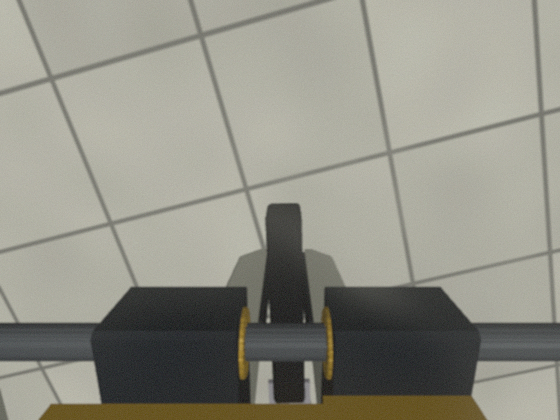

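The wrist view shows the spatula held straight between the fingers. The handle's rear end is at (284,205) and the blade appears at the bottom (290,390).

```bash
python3 - <<'E'
from h import *
np.set_printoptions(suppress=True,precision=4)
for n in("top","side"):
    d=dict(np.load(n+"0.npz"));C=cloud(d).reshape(-1,3)
    c,s=np.cos(CY),np.sin(CY);D=C[:,:2]-FACE;X=c*D[:,0]+s*D[:,1];Y=-s*D[:,0]+c*D[:,1];Z=C[:,2]
    m=(abs(Y)<.1)&(X>-.07)&(X<-.024)&(Z>.08)&(Z<.165)
    print(n,m.sum());
    q=np.c_[X,Y,Z][m]
    for k in range(3): print(np.percentile(q[:,k],[1,10,50,90,99]))
    m=(abs(Y)<.1)&(abs(Y)>.02)&(X>-.04)&(X<.03)&(Z>.09)&(Z<.15);
    if m.sum()>20:
        q=np.c_[X,Y,Z][m];A=np.polyfit(q[:,1],q[:,0],1);print("face",A,np.median(q[:,0]))
E
```

```text
top 126
[-0.0599 -0.0589 -0.0447 -0.028  -0.025 ]
[-0.0054 -0.0048 -0.0004  0.0051  0.0063]
[0.0991 0.1086 0.1518 0.1565 0.1585]
side 185
[-0.0622 -0.0608 -0.0519 -0.0299 -0.0248]
[-0.0053 -0.0025  0.0026  0.0047  0.0056]
[0.0972 0.1017 0.1297 0.1554 0.1571]
face [ 0.0114 -0.005 ] -0.005017641178472625
```

```bash
python3 - <<'E'
from h import *
np.set_printoptions(suppress=True,precision=4)
p,psi,o=pose()
a=np.r_[c2w(-.176,.157),.1145];b=np.r_[c2w(-.1266,.1075),.1145];print(p,a,b)
print(plan(p,psi,a,np.radians(129.26),7))
E
```

```text
[0.4147 0.3195 0.1424] [0.535  0.1755 0.1145] [0.5792 0.1213 0.1145]
[[-0.0218 -0.0156  0.004   0.0904]
 [-0.0231 -0.0136  0.004   0.0904]
 [-0.0242 -0.0114  0.004   0.0904]
 [-0.0252 -0.0092  0.004   0.0904]
 [-0.0259 -0.0069  0.004   0.0904]
 [-0.0264 -0.0045  0.004   0.0904]
 [-0.0267 -0.0021  0.004   0.0904]]
```

>>> carry_out:
  targets:
    - [-0.022, -0.0155, 0.004, 0.0905, 1]
    - [-0.023, -0.0135, 0.004, 0.0905, 1]
    - [-0.024, -0.0115, 0.004, 0.0905, 1]
    - [-0.025, -0.009, 0.004, 0.0905, 1]
    - [-0.026, -0.007, 0.004, 0.0905, 1]
    - [-0.0265, -0.0045, 0.004, 0.0905, 1]
    - [-0.0265, -0.002, 0.004, 0.0905, 1]
    - [0, 0, 0, 0, 1]
    - [0, 0, 0, 0, 1]
    - [0, 0, 0, 0, 1]

```text
clock: 6.8
tcp_pos: [0.5351, 0.1773, 0.1157]
orientation: [0.429, 0.903, 0.0, -0.0]
force: [0.3, 0.5, -1.6]
grip_width: 0.0153
gripper_force: 59.1
```

```bash
python3 - <<'E'
from h import *
np.set_printoptions(suppress=True,precision=4)
p,psi,o=pose();print(p,np.degrees(psi),w2c(p),o["qpos"])
b=np.r_[c2w(-.1266,.1075),.1145];print(w2t(b-p,psi))
d=grab("side","s2")
E
```

```text
[0.5351 0.1773 0.1157] 129.2440273400313 [-0.1761  0.1588] [-0.0529  0.5974 -0.5355  2.0388  0.5037  0.6351 -0.2415]
[-0.0713 -0.0013  0.0012]
```

View pics/s2.png

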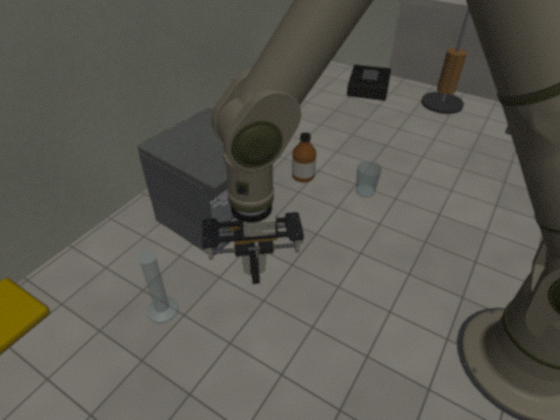

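The side view shows the spatula handle end at (255,270), with the gripper clear of the cabinet and of the cylinder at (157,290).

>>> carry_out:
  targets:
    - [-0.01, -0.001, 0.001, 0, 1]
    - [-0.01, 0, 0, 0, 1]
    - [-0.01, 0, 0, 0, 1]
    - [-0.01, 0, 0, 0, 1]
    - [-0.01, 0, 0, 0, 1]
    - [-0.01, 0, 0, 0, 1]
    - [-0.01, 0, 0, 0, 1]
    - [0, 0, 0, 0, 1]
    - [0, 0, 0, 0, 1]

```text
clock: 7.75
tcp_pos: [0.5787, 0.1218, 0.1145]
orientation: [0.429, 0.903, 0.0, -0.0]
force: [0.2, -0.3, -2.6]
grip_width: 0.0157
gripper_force: 59.1
```

```bash
python3 - <<'E'
from h import *
np.set_printoptions(suppress=True,precision=4)
p,psi,o=pose();print(p,np.degrees(psi),w2c(p),o["force"],o["ft_torque"])
u=np.r_[np.cos(CY),np.sin(CY),0];print("tool rows per -10mm cab x",w2t(-.01*u,psi))
E
```

```text
[0.5787 0.1218 0.1145] 129.1907645264749 [-0.1271  0.1079] [ 0.2198 -0.2932 -2.5507] [-0.0158 -0.086   0.0182]
tool rows per -10mm cab x [ 0.0071 -0.0071  0.    ]
```

>>> carry_out:
  targets:
    - [0.0035, -0.0035, 0, 0, 1]
    - [0.0035, -0.0035, 0, 0, 1]
    - [0.0035, -0.0035, 0, 0, 1]
    - [0.0035, -0.0035, 0, 0, 1]
    - [0.0035, -0.0035, 0, 0, 1]
    - [0.0035, -0.0035, 0, 0, 1]
    - [0.0035, -0.0035, 0, 0, 1]

```text
clock: 8.45
tcp_pos: [0.5436, 0.1255, 0.1146]
orientation: [0.429, 0.903, -0.0, -0.0]
force: [-0.5, 0.7, -0.7]
grip_width: 0.0158
gripper_force: 59.1
```

```bash
python3 - <<'E'
from h import *
np.set_printoptions(suppress=True,precision=4)
p,psi,o,d,C,T=spat();print(p,np.degrees(psi),w2c(p),o["force"],o["ft_torque"])
m=(T[...,2]<-.012)&(T[...,2]>-.024)&(abs(T[...,1])<.03)&(T[...,0]<-.04)&(T[...,0]>-.08)
t=T[m]
for a in np.arange(-.08,-.04,.01):
    q=t[(t[:,0]>=a)&(t[:,0]<a+.01)]
    if len(q)>5: print(round(a,3),len(q),(q[:,1].min()+q[:,1].max())/2)
d=grab("side","s3");cv2.imwrite("pics/s3c.png",cv2.resize(d["pixels"][120:300,130:330,::-1],None,fx=3,fy=3))
E
```

```text
[0.5436 0.1255 0.1146] 129.2123218451267 [-0.1624  0.1081] [-0.5194  0.6902 -0.6664] [-0.0214 -0.1027 -0.0142]
-0.07 329 0.000508991477084384
-0.06 534 0.0004776576170377779
-0.05 436 0.0001699994613353793
```

View pics/s3c.png

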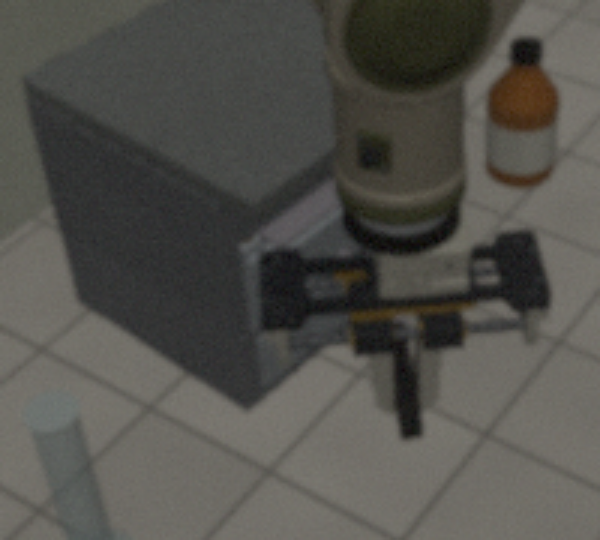

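The crop shows the gripper in front of the handle. The drawer front's left edge, at (250,300), may stand slightly out of the cabinet, so I'll measure it in the depth data.

```bash
cat >> h.py <<'E'
def cab(C):
    C=C.reshape(-1,3);c,s=np.cos(CY),np.sin(CY);D=C[:,:2]-FACE
    return np.c_[c*D[:,0]+s*D[:,1],-s*D[:,0]+c*D[:,1],C[:,2]]
E
python3 - <<'E'
from h import *
np.set_printoptions(suppress=True,precision=4)
for n in("side","top"):
    q=cab(cloud(grab(n)));
    m=(abs(q[:,1])<.118)&(q[:,0]>-.16)&(q[:,0]<.01)&(q[:,2]>.09)&(q[:,2]<.175)
    h,e=np.histogram(q[m,0],bins=np.arange(-.16,.011,.005));print(n,dict(zip(np.round(e,3).tolist(),h.tolist())))
    for a in np.arange(-.12,.12,.02):
        k=m&(q[:,1]>a)&(q[:,1]<a+.02)&(q[:,2]<.15)
        if k.sum()>5: print(round(a,2),k.sum(),np.percentile(q[k,0],[5,50,95]))
E
```

```text
side {-0.16: 14, -0.155: 16, -0.15: 12, -0.145: 13, -0.14: 12, -0.135: 7, -0.13: 1, -0.125: 3, -0.12: 5, -0.115: 5, -0.11: 5, -0.105: 0, -0.1: 0, -0.095: 0, -0.09: 0, -0.085: 0, -0.08: 0, -0.075: 0, -0.07: 0, -0.065: 0, -0.06: 0, -0.055: 0, -0.05: 0, -0.045: 0, -0.04: 0, -0.035: 0, -0.03: 0, -0.025: 8, -0.02: 123, -0.015: 69, -0.01: 136, -0.005: 213, 0.0: 209, 0.005: 31}
-0.02 41 [-0.0116 -0.0054 -0.0037]
0.0 47 [-0.0074 -0.0052 -0.0037]
0.02 39 [-0.0068 -0.0048 -0.0026]
0.04 18 [-0.1216 -0.1115 -0.0062]
0.06 22 [-0.1427 -0.135  -0.1188]
0.08 127 [-0.1553 -0.005   0.0044]
0.1 123 [-0.1554  0.0006  0.0075]
top {-0.16: 0, -0.155: 0, -0.15: 0, -0.145: 0, -0.14: 0, -0.135: 0, -0.13: 0, -0.125: 0, -0.12: 0, -0.115: 13, -0.11: 22, -0.105: 33, -0.1: 35, -0.095: 31, -0.09: 33, -0.085: 35, -0.08: 33, -0.075: 31, -0.07: 31, -0.065: 31, -0.06: 50, -0.055: 18, -0.05: 16, -0.045: 13, -0.04: 14, -0.035: 15, -0.03: 17, -0.025: 14, -0.02: 3, -0.015: 2, -0.01: 1, -0.005: 0, 0.0: 0, 0.005: 0}
-0.02 32 [-0.0599 -0.0417 -0.0131]
0.0 88 [-0.0786 -0.0635 -0.0521]
0.02 140 [-0.0984 -0.0788 -0.0605]
0.04 119 [-0.1122 -0.0979 -0.0812]
0.06 17 [-0.1072 -0.1028 -0.0977]
```

```bash
python3 - <<'E'
from h import *
np.set_printoptions(suppress=True,precision=4)
p,psi,o=pose();t=w2c(p);ph=psi+np.pi-CY;dv=np.array([np.cos(ph),np.sin(ph)]);nv=np.array([-dv[1],dv[0]]);print(t,dv,nv)
d=grab("top","t3");q=cab(cloud(d));bar=np.array([-.0545,0])
cv2.imwrite("pics/t3c.png",cv2.resize(d["pixels"][130:250,210:350,::-1],None,fx=5,fy=5))
m=(q[:,2]>.112)&(q[:,2]<.137)&(abs(q[:,1]-.05)<.08)&(q[:,0]>-.13)&(q[:,0]<-.03)
r=q[m][:,:2]-t;al=r@dv;ac=r@nv
print("bar rel",(bar-t)@dv,(bar-t)@nv)
for a in np.arange(.03,.17,.01):
    k=(al>a)&(al<a+.01)&(abs(ac)<.03)
    if k.sum(): print(round(a,3),k.sum(),ac[k].min(),ac[k].max(),np.median(q[m][k,2]))
E
```

```text
[-0.162   0.1077] [ 0.7063 -0.7079] [0.7079 0.7063]
bar rel 0.15213860928941925 6.711258877245553e-05
0.06 2 0.009116445469297298 0.011739755659358767 0.12177573301506106
0.07 44 -0.00737668294029599 0.01404211044307441 0.1250745827363381
0.08 49 -0.007559837946496045 0.014214561859788113 0.12487171871924985
0.09 48 -0.006765884018116854 0.014494987846383131 0.12473318800649913
0.1 48 -0.00757621932699086 0.014839676829371888 0.12486916425564343
0.11 49 -0.006353536074018942 0.014899618374101826 0.1246666621196233
0.12 46 -0.005743832675971498 0.014649979310565277 0.12379195494315742
0.13 50 -0.005974332371433044 0.015915847840237748 0.12476221452911274
0.14 23 -0.00542176768406946 0.014706262985324525 0.12482590604930976
0.15 4 -0.005566746480696687 -0.004333478408084838 0.12356128905579311
```

View pics/t3c.png

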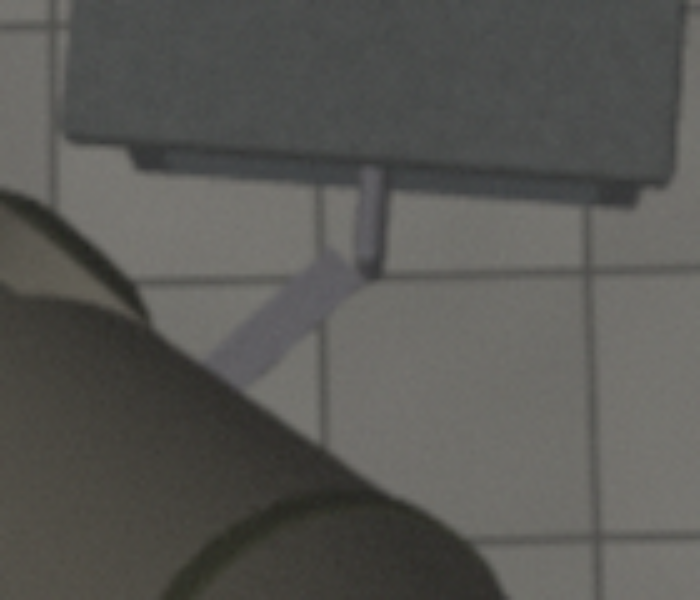

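The crop shows the handle bar's end at about (372,270), still where it started. The blade tip, at (345,270), has come out from behind it without moving the drawer. Next try: deeper overlap, at about 42 degrees.

```bash
python3 - <<'E'
from h import *
np.set_printoptions(suppress=True,precision=4)
p,psi,o=pose();a=np.r_[c2w(-.184,.130),.1145]
b=np.r_[c2w(-.1704,.1286),.1145];c=np.r_[c2w(-.1258,.0885),.1145];ps=psi+.031
print(psi,w2t(a-p,psi),w2t(b-a,psi),w2t(c-b,ps))
E
```

```text
2.254835455870192 [0.0315 0.     0.    ] [-0.0106  0.0086 -0.    ] [-0.06    0.0014 -0.    ]
```

>>> carry_out:
  targets:
    - [0.0155, 0, 0, 0, 1]
    - [0.016, 0, 0, 0, 1]
    - [-0.0105, 0.0085, 0, 0, 1]
    - [0, 0, 0, -0.031, 1]
    - [-0.02, 0.0005, 0, 0, 1]
    - [-0.01, 0, 0, 0, 1]
    - [-0.01, 0.0005, 0, 0, 1]
    - [-0.01, 0, 0, 0, 1]
    - [-0.01, 0.0005, 0, 0, 1]
    - [0, 0, 0, 0, 1]
    - [0, 0, 0, 0, 1]

```text
clock: 9.8
tcp_pos: [0.578, 0.1028, 0.1145]
orientation: [0.415, 0.91, 0.0, -0.0]
force: [-0.7, 0.2, -0.5]
grip_width: 0.0157
gripper_force: 59.1
```

```bash
cat > bl.py <<'E'
from h import *
np.set_printoptions(suppress=True,precision=4)
import sys
p,psi,o=pose();t=w2c(p);ph=psi+np.pi-CY;dv=np.array([np.cos(ph),np.sin(ph)]);nv=np.array([-dv[1],dv[0]]);print("tcp cab",t,p[2],"phi",np.degrees(ph)-360,"F",np.array(o["force"]),np.array(o["ft_torque"]))
d=grab("top",sys.argv[1]);q=cab(cloud(d))
m=(q[:,2]>.112)&(q[:,2]<.137)
r=q[:,:2]-t;al=r@dv;ac=r@nv
for a in np.arange(.07,.15,.01):
    k=m&(al>a)&(al<a+.01)&(abs(ac)<.03)
    if k.sum(): print(round(a,3),k.sum(),(ac[k].min()+ac[k].max())/2,np.ptp(ac[k]))
k=(abs(q[:,1])<.012)&(q[:,2]>.145)&(q[:,2]<.163)&(q[:,0]<-.03)&(q[:,0]>-.22)
print("handle top",k.sum(),np.percentile(q[k],[2,98],axis=0))
E
python3 bl.py t4
```

```text
tcp cab [-0.1259  0.0889] 0.1145420392781126 phi -43.2824577182468 F [-0.6584  0.2457 -0.4581] [ 0.0716 -0.1074  0.0096]
0.08 20 0.004192337811447296 0.02109861083020613
0.09 46 0.003334395646597395 0.021867707513002578
0.1 56 -0.0020646743617936496 0.034731101144424785
0.11 42 -0.003077876133637354 0.036068827105616236
0.12 20 0.008512315496021909 0.012785291323525447
0.13 10 0.004872000914834341 0.021367663456566696
0.14 11 -0.00032670097125207147 0.011359768401487516
handle top 80 [[-0.0587 -0.0052  0.1485]
 [-0.0307  0.0061  0.1582]]
```

>>> carry_out:
  targets:
    - [0.0036, -0.0034, 0, 0, 1]
    - [0.0036, -0.0034, 0, 0, 1]
    - [0.0036, -0.0034, 0, 0, 1]

```text
clock: 10.15
tcp_pos: [0.5639, 0.1052, 0.1151]
orientation: [0.414, 0.91, 0.001, 0.001]
force: [4.6, 1.7, -1.3]
grip_width: 0.0155
gripper_force: 59.6
```

```bash
python3 bl.py t5; python3 -c "
import cv2;a=cv2.imread('pics/t5.png');cv2.imwrite('pics/t5c.png',cv2.resize(a[130:250,210:350],None,fx=5,fy=5))"
```

```text
tcp cab [-0.1402  0.09  ] 0.11506682471492176 phi -43.1589290308259 F [ 4.6115  1.677  -1.2819] [ 0.3878 -1.1368  0.5065]
0.07 4 0.012178415272594683 0.009193462089452011
0.08 47 0.0066229030895397015 0.022225884660168907
0.09 48 0.006989870636413079 0.02227316467619978
0.1 50 0.007360896193332743 0.021856629408079625
0.11 54 0.0031886514753428014 0.0325660691448381
0.12 38 0.00271205394597864 0.033764439627725976
0.13 17 0.00971309695034468 0.021291886114931987
0.14 8 0.010163635030256588 0.021541976689031312
handle top 85 [[-0.0613 -0.0052  0.1484]
 [-0.0302  0.0061  0.1579]]
```

View pics/t5c.png

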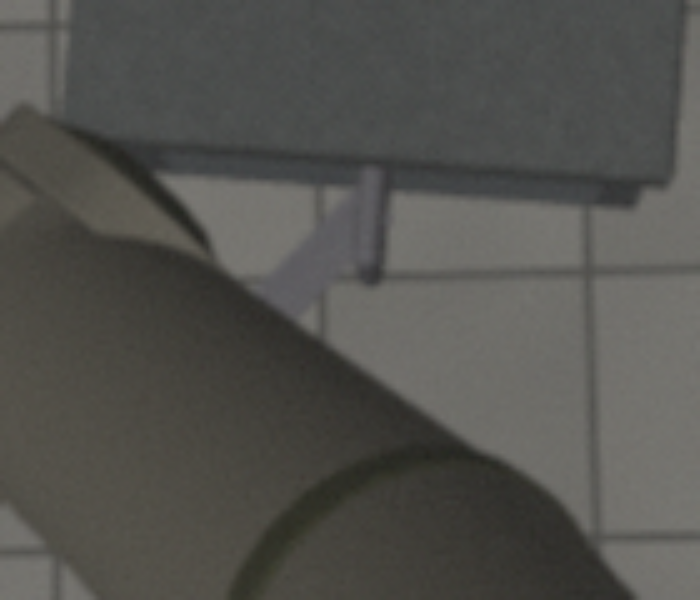

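The crop shows the blade hooked behind the bar at about (372,240). The drawer has begun to move, with about 4.6 N on the wrist.

>>> carry_out:
  targets:
    - [0.0036, -0.0034, 0, 0, 1]
    - [0.0036, -0.0034, 0, 0, 1]
    - [0.0036, -0.0034, 0, 0, 1]

```text
clock: 10.5
tcp_pos: [0.5489, 0.1066, 0.115]
orientation: [0.414, 0.91, 0.001, 0.001]
force: [4.4, 2.2, -0.8]
grip_width: 0.0162
gripper_force: 59.8
```

```bash
python3 bl.py t6
```

```text
tcp cab [-0.1552  0.0898] 0.1149747845335658 phi -43.192212402363964 F [ 4.4488  2.2213 -0.8025] [ 0.5071 -1.106   0.6003]
0.07 25 0.006404582716755262 0.021438946712853513
0.08 49 0.007080368626363814 0.021957785008402557
0.09 50 0.00774142738208133 0.022214586354468584
0.1 48 0.008229637548662738 0.022749254650646797
0.11 54 0.00433387071222633 0.031339107578655725
0.12 43 0.0037035117056050384 0.033664831052751434
0.13 13 0.01683831278124414 0.008510709774210243
0.14 6 0.010829443000455193 0.01991878513134395
handle top 125 [[-0.0747 -0.0066  0.1487]
 [-0.0333  0.0095  0.1608]]
```

>>> carry_out:
  targets:
    - [0.0036, -0.0034, 0, 0, 1]
    - [0.0036, -0.0034, 0, 0, 1]
    - [0.0036, -0.0034, 0, 0, 1]
    - [0.0036, -0.0034, 0, 0, 1]
    - [0.0036, -0.0034, 0, 0, 1]
    - [0.0036, -0.0034, 0, 0, 1]
    - [0.0036, -0.0034, 0, 0, 1]
    - [0.0036, -0.0034, 0, 0, 1]

```text
clock: 11.35
tcp_pos: [0.5096, 0.1104, 0.1149]
orientation: [0.414, 0.91, 0.001, 0.0]
force: [4.2, 2.9, -0.7]
grip_width: 0.0161
gripper_force: 60.0
```

```bash
python3 bl.py t7
```

```text
tcp cab [-0.1947  0.0896] 0.11492776678319283 phi -43.199771219299805 F [ 4.188   2.8577 -0.676 ] [ 0.6546 -1.145   0.6205]
0.07 51 0.006116023917110929 0.021733469625522365
0.08 49 0.006504667709744706 0.02179123934893404
0.09 46 0.007880094819936906 0.020384247686677518
0.1 47 0.00870735165066586 0.020370601869166893
0.11 52 0.004536321405217249 0.03229164334050343
0.12 39 0.0045473841896841736 0.03423786019419389
0.13 20 0.011031054704243995 0.02178140209171213
0.14 6 0.011200329776516164 0.02069071741955659
handle top 128 [[-0.1141 -0.0086  0.1485]
 [-0.073   0.0073  0.1608]]
```

Steady: 39.4 mm of handle travel for 39.5 mm of pull.

>>> carry_out:
  targets:
    - [0.0036, -0.0034, 0, 0, 1]
    - [0.0036, -0.0034, 0, 0, 1]
    - [0.0036, -0.0034, 0, 0, 1]
    - [0.0036, -0.0034, 0, 0, 1]
    - [0.0036, -0.0034, 0, 0, 1]
    - [0.0036, -0.0034, 0, 0, 1]
    - [0.0036, -0.0034, 0, 0, 1]
    - [0.0036, -0.0034, 0, 0, 1]
    - [0.0036, -0.0034, 0, 0, 1]
    - [0.0036, -0.0034, 0, 0, 1]
    - [0.0036, -0.0034, 0, 0, 1]
    - [0.0036, -0.0034, 0, 0, 1]

```text
clock: 12.6
tcp_pos: [0.4508, 0.1162, 0.1149]
orientation: [0.414, 0.91, 0.001, 0.001]
force: [4.9, 3.0, -0.4]
grip_width: 0.016
gripper_force: 60.1
```

```bash
python3 bl.py t8
```

```text
tcp cab [-0.2539  0.0896] 0.11492509228919184 phi -43.20544915854782 F [ 4.8727  2.9802 -0.3967] [ 0.7672 -1.1958  0.7012]
0.07 52 0.006471760237680166 0.020953883330731615
0.08 48 0.007056590479123559 0.021308800243386702
0.09 48 0.007551707616594802 0.02142894754515348
0.1 49 0.009223605159102345 0.021525232264455532
0.11 52 0.005280967093698802 0.030951419874089114
0.12 40 0.004719599772351491 0.03398512068424206
0.13 18 0.011346618950622856 0.020924184728123903
0.14 7 0.011505923617019439 0.021240683935194186
handle top 121 [[-0.1726 -0.0064  0.1491]
 [-0.1319  0.0065  0.1594]]
```

>>> carry_out:
  targets:
    - [0.0022, -0.0021, 0, 0, 1]
    - [0.0022, -0.0021, 0, 0, 1]
    - [0.0022, -0.0021, 0, 0, 1]
    - [0.0022, -0.0021, 0, 0, 1]

```text
clock: 13.05
tcp_pos: [0.439, 0.1172, 0.1149]
orientation: [0.414, 0.91, 0.001, 0.001]
force: [7.1, 1.2, -1.0]
grip_width: 0.016
gripper_force: 60.6
```

>>> carry_out:
  targets:
    - [0.0015, -0.0014, 0, 0, 1]

```text
clock: 13.15
tcp_pos: [0.4374, 0.1173, 0.115]
orientation: [0.414, 0.91, 0.001, 0.001]
force: [9.0, 1.5, -0.1]
grip_width: 0.0161
gripper_force: 61.0
```

>>> carry_out:
  targets:
    - [0.0015, -0.0014, 0, 0, 1]

```text
clock: 13.25
tcp_pos: [0.4357, 0.1177, 0.1151]
orientation: [0.414, 0.91, 0.001, 0.001]
force: [8.1, 1.1, -0.5]
grip_width: 0.0161
gripper_force: 61.5
```

```bash
python3 bl.py t9
```

```text
tcp cab [-0.269   0.0895] 0.11510735324655616 phi -43.2014713447914 F [ 8.1002  1.1266 -0.5134] [ 0.4581 -2.0568  0.9776]
0.07 49 0.008777840192943412 0.02152491848061439
0.08 51 0.009233186637616266 0.021836468595608345
0.09 49 0.00991944945991286 0.02148500026452806
0.1 49 0.01170550801924617 0.02140908465969183
0.11 50 0.012241696053288807 0.021734487235938314
0.12 46 0.007711023507503953 0.03239951602710819
0.13 26 0.01840061506629408 0.013903216510270683
0.14 3 0.024236944987567212 0.002819178354488961
handle top 119 [[-0.1838 -0.0055  0.1484]
 [-0.1423  0.0064  0.1593]]
```

The drawer has met its stop: handle travel ended at −0.184 and the force is rising. Backing the blade out.

>>> carry_out:
  targets:
    - [-0.0036, 0.0034, 0, 0, 1]
    - [-0.001, 0.001, 0, 0, 1]
    - [0.01, 0, 0, 0, 1]
    - [0.01, 0, 0, 0, 1]
    - [0.01, 0, 0, 0, 1]
    - [0.01, 0, 0, 0, 1]
    - [0.01, 0, 0, 0, 1]
    - [0, 0, 0, 0, 1]
    - [0, 0, 0, 0, 1]

```text
clock: 14.2
tcp_pos: [0.407, 0.154, 0.1146]
orientation: [0.414, 0.91, -0.0, -0.0]
force: [0.1, 0.4, -1.0]
grip_width: 0.0157
gripper_force: 59.1
```

```bash
python3 bl.py t10; python3 - <<'E'
from h import *
np.set_printoptions(suppress=True,precision=4)
q=cab(cloud(grab("top")));s=cab(cloud(grab("side")))
for n,q in(("top",q),("side",s)):
  for y0 in(-.07,-.04,.03,.06):
    k=(abs(q[:,1]-y0)<.012)&(q[:,2]>.145)&(q[:,2]<.19)&(q[:,0]<-.04)&(q[:,0]>-.17)
    if k.sum()>10:
        v=q[k];print(n,y0,k.sum(),"x",np.percentile(v[:,0],[1,50,99]),"z",np.percentile(v[:,2],[5,50,95]))
  k=(abs(abs(q[:,1])-.05)<.03)&(q[:,2]>.095)&(q[:,2]<.15)&(q[:,0]<-.09)&(q[:,0]>-.15)
  print(n,"face",k.sum(),np.median(q[k,0]) if k.sum() else "")
E
python3 -c "
import cv2;a=cv2.imread('pics/t10.png');cv2.imwrite('pics/t10c.png',cv2.resize(a[130:290,190:370],None,fx=4,fy=3.7))"
```

```text
tcp cab [-0.3012  0.1228] 0.11458193760024035 phi -43.22894922303641 F [ 0.068   0.3822 -1.0446] [-0.0171 -0.0973 -0.0038]
0.07 50 0.002889376910088659 0.021638893375542714
0.08 51 0.003507688239223567 0.02155417336579505
0.09 48 0.0038983831390469515 0.021082965358026652
0.1 48 0.004177147381015205 0.021763862810422474
0.11 48 0.00408983329308235 0.01997370531583339
0.12 49 0.004075749295021325 0.02125697907548685
0.13 49 0.004420282849739972 0.02179431471993734
0.14 21 0.0046020773381079605 0.020944082799461847
handle top 121 [[-0.1838 -0.0056  0.1497]
 [-0.1422  0.0063  0.1596]]
top -0.07 530 x [-0.1426 -0.0933 -0.041 ] z [0.1685 0.1722 0.1757]
top -0.04 586 x [-0.1425 -0.0927 -0.0409] z [0.1685 0.1725 0.1758]
top 0.03 583 x [-0.1425 -0.0927 -0.0411] z [0.1685 0.1725 0.1755]
top 0.06 576 x [-0.1426 -0.0929 -0.0408] z [0.1687 0.1723 0.1759]
top face 2 -0.1423243923767413
side -0.07 206 x [-0.1298 -0.0837 -0.0416] z [0.1708 0.1727 0.1745]
side -0.04 302 x [-0.1447 -0.0966 -0.0414] z [0.1605 0.1727 0.1745]
side 0.03 364 x [-0.1446 -0.1005 -0.0407] z [0.1591 0.1724 0.1744]
side 0.06 425 x [-0.1441 -0.0977 -0.0411] z [0.1503 0.1722 0.1744]
side face 243 -0.12981711483835615
```

View pics/t10c.png

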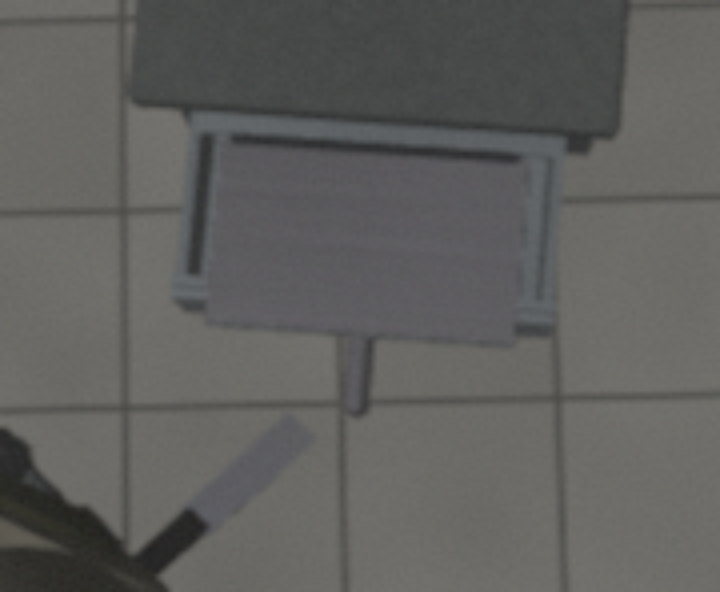

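The crop shows the drawer fully out. The cover's front edge runs from (207,322) to (515,340), and the handle end is at (357,412). The free blade tip is at (300,425), straight again.

```bash
python3 - <<'E'
from h import *
np.set_printoptions(suppress=True,precision=4)
p,psi,o=pose();a=np.r_[c2w(-.2914,.0963),.1535];print(p,a)
print(plan(p,psi,a,psi+.3,4))
E
```

```text
[0.4075 0.1537 0.1145] [0.4141 0.1267 0.1535]
[[-0.0062 -0.0032 -0.0097 -0.075 ]
 [-0.0059 -0.0036 -0.0097 -0.075 ]
 [-0.0056 -0.0041 -0.0097 -0.075 ]
 [-0.0053 -0.0045 -0.0097 -0.075 ]]
```

>>> carry_out:
  targets:
    - [0, 0, -0.02, 0, 1]
    - [0, 0, -0.019, 0, 1]
    - [-0.006, -0.003, 0, -0.075, 1]
    - [-0.006, -0.0035, 0, -0.075, 1]
    - [-0.0055, -0.004, 0, -0.075, 1]
    - [-0.0055, -0.0045, 0, -0.075, 1]
    - [0, 0, 0, 0, 1]
    - [0, 0, 0, 0, 1]
    - [0, 0, 0, 0, 1]

```text
clock: 15.25
tcp_pos: [0.4142, 0.1276, 0.1536]
orientation: [0.275, 0.961, 0.0, -0.0]
force: [1.1, 0.5, -1.8]
grip_width: 0.0155
gripper_force: 59.1
```

```bash
cat > bl2.py <<'E'
from h import *
np.set_printoptions(suppress=True,precision=4)
p,psi,o=pose();t=w2c(p);ph=psi+np.pi-CY;dv=np.array([np.cos(ph),np.sin(ph)]);nv=np.array([-dv[1],dv[0]]);print("tcp cab",t,p[2],"phi",np.degrees(ph)-360,"F",np.array(o["force"]))
for n in("top","side"):
  q=cab(cloud(grab(n)));r=q[:,:2]-t;al=r@dv;ac=r@nv-.004
  for a in np.arange(.07,.15,.01):
    k=(abs(q[:,2]-p[2]-.0098)<.006)&(al>a)&(al<a+.01)&(abs(ac)<.016)&(q[:,0]<-.147)
    if k.sum()>8: print(n,round(a,3),k.sum(),(ac[k].min()+ac[k].max())/2+.004,np.ptp(ac[k]),"z",np.median(q[k,2]),"x max",q[k,0].max())
u=np.r_[np.cos(CY),np.sin(CY),0];print("+10mm cab x in tool",w2t(.01*u,psi))
E
python3 bl2.py
```

```text
tcp cab [-0.2914  0.0973] 0.15363666759277472 phi -26.172093969141088 F [ 1.0726  0.5206 -1.8448]
top 0.07 54 0.002098078082730494 0.022084970473092845 z 0.16401967477437507 x max -0.21509098465796714
top 0.08 52 0.0022834177646114725 0.021376750182503297 z 0.16362547635053948 x max -0.2064207577906734
top 0.09 52 0.0030110716683047246 0.021948500300777028 z 0.16418122460489581 x max -0.19601233075715122
top 0.1 54 0.00333130536938237 0.02186561210045414 z 0.1641040426196131 x max -0.18715707941548299
top 0.11 51 0.00348955349399223 0.02152575221590428 z 0.16445700186682255 x max -0.1786066485570248
top 0.12 54 0.0036869930853856278 0.021405332254809305 z 0.1643228179011479 x max -0.1701243116900142
top 0.13 52 0.004252602954603106 0.02135216405881382 z 0.16396133977086258 x max -0.15974820221258856
top 0.14 23 0.004588672640393599 0.021483995652321307 z 0.16362766965834097 x max -0.15704232869467635
side 0.09 16 4.919381042318462e-05 0.008394872292846283 z 0.1642131662919421 x max -0.2014297038601139
side 0.13 18 0.00014147953403131647 0.015755073658733257 z 0.1641969394708514 x max -0.16371632044940532
side 0.14 9 0.00048163370920754466 0.015111886509384003 z 0.16413787033923244 x max -0.15936407121267818
+10mm cab x in tool [-0.009   0.0044 -0.    ]
```

>>> carry_out:
  targets:
    - [-0.0045, 0.0022, -0.0006, 0, 1]
    - [-0.0045, 0.0022, 0, 0, 1]
    - [-0.0045, 0.0022, 0, 0, 1]
    - [-0.0045, 0.0022, 0, 0, 1]

```text
clock: 15.75
tcp_pos: [0.4347, 0.1254, 0.1542]
orientation: [0.274, 0.962, 0.0, 0.0]
force: [1.0, -0.5, -1.0]
grip_width: 0.0157
gripper_force: 59.1
```

>>> carry_out:
  targets:
    - [-0.0045, 0.0022, 0, 0, 1]
    - [-0.0036, 0.0018, 0, 0, 1]
    - [0, 0, 0, 0, 1]
    - [0, 0, 0, 0, 1]

```text
clock: 16.15
tcp_pos: [0.443, 0.1245, 0.1541]
orientation: [0.274, 0.962, -0.0, -0.0]
force: [-0.1, 0.6, -0.1]
grip_width: 0.0158
gripper_force: 59.1
```

```bash
cat > cv.py <<'E'
from h import *
np.set_printoptions(suppress=True,precision=4)
p,psi,o=pose();print("tcp cab",w2c(p),p[2],"F",np.array(o["force"]),np.array(o["ft_torque"]))
q=cab(cloud(grab("top")))
k=(abs(q[:,1]+.04)<.03)&(q[:,2]>.155)&(q[:,2]<.3)&(q[:,0]<-.045)&(q[:,0]>-.145);v=q[k]
a=np.polyfit(v[:,0],v[:,2],1);print("cover n",k.sum(),"angle",np.degrees(np.arctan(-a[0])),"front x",np.percentile(v[:,0],1),"zmax",np.percentile(v[:,2],99))
k=(abs(q[:,1])<.012)&(q[:,2]>.145)&(q[:,2]<.163)&(q[:,0]<-.14)&(q[:,0]>-.22);print("handle front",np.percentile(q[k,0],2))
E
python3 cv.py
```

```text
tcp cab [-0.2624  0.097 ] 0.15412415751460792 F [-0.1023  0.5907 -0.0682] [ 0.0125 -0.1108  0.0242]
cover n 1388 angle -0.5947160431904721 front x -0.14253762988254956 zmax 0.17740392321198714
handle front -0.18353753535650436
```

>>> carry_out:
  targets:
    - [0, 0, -0.0025, 0, 1]
    - [-0.0006, 0.0003, -0.0078, 0, 1]
    - [-0.0006, 0.0003, -0.0078, 0, 1]
    - [-0.0018, 0.0009, -0.0076, 0, 1]
    - [-0.0018, 0.0009, -0.0076, 0, 1]

```text
clock: 16.7
tcp_pos: [0.4484, 0.124, 0.1883]
orientation: [0.274, 0.962, -0.0, 0.0]
force: [-0.6, 0.6, -3.5]
grip_width: 0.0157
gripper_force: 59.1
```

```bash
python3 cv.py
```

```text
tcp cab [-0.2569  0.0971] 0.18833163789511995 F [-0.6076  0.6155 -3.5491] [ 0.1411  0.3024 -0.0407]
cover n 1412 angle 5.346902598328481 front x -0.14194116812276283 zmax 0.2083982369773514
handle front -0.1836261353510628
```

>>> carry_out:
  targets:
    - [-0.003, 0.0015, -0.0071, 0, 1]
    - [-0.003, 0.0015, -0.0071, 0, 1]
    - [-0.004, 0.002, -0.0065, 0, 1]
    - [-0.004, 0.002, -0.0065, 0, 1]
    - [-0.005, 0.0025, -0.0056, 0, 1]
    - [-0.005, 0.0025, -0.0056, 0, 1]

```text
clock: 17.35
tcp_pos: [0.4757, 0.1214, 0.2264]
orientation: [0.274, 0.962, -0.0, 0.0]
force: [-1.0, -0.3, -2.4]
grip_width: 0.0153
gripper_force: 59.2
```

```bash
sed -i 's/q\[:,2\]>.155)/q[:,2]>.18)/' cv.py; python3 cv.py
```

```text
tcp cab [-0.2296  0.0972] 0.22637869571809283 F [-1.0272 -0.3201 -2.4071] [ 0.0696  0.3434 -0.1089]
cover n 730 angle 49.79234265332045 front x -0.10403585539474297 zmax 0.2522059416116636
handle front -0.18368723130965908
```

Cover is at 49.8°, exactly as planned. On to about 74°.

>>> carry_out:
  targets:
    - [-0.0058, 0.0028, -0.0045, 0, 1]
    - [-0.0058, 0.0028, -0.0045, 0, 1]
    - [-0.0064, 0.0031, -0.0033, 0, 1]
    - [-0.0064, 0.0031, -0.0033, 0, 1]
    - [-0.005, 0.0024, -0.0018, 0, 1]
    - [0, 0, 0, 0, 1]
    - [0, 0, 0, 0, 1]

```text
clock: 18.1
tcp_pos: [0.5079, 0.1182, 0.2433]
orientation: [0.274, 0.962, 0.0, 0.0]
force: [-0.7, -0.6, -0.7]
grip_width: 0.0152
gripper_force: 59.1
```

```bash
python3 cv.py
```

```text
tcp cab [-0.1972  0.0972] 0.24329256952935666 F [-0.7187 -0.6123 -0.7408] [ 0.0583 -0.0989 -0.0341]
cover n 128 angle 71.16275053670356 front x -0.06456079444626053 zmax 0.2733616027743717
handle front -0.1836215481240621
```

>>> carry_out:
  targets:
    - [0.018, -0.0088, 0, 0, 1]
    - [0.018, -0.0088, 0, 0, 1]
    - [0.018, -0.0088, 0, 0, 1]
    - [0.018, -0.0088, 0, 0, 1]
    - [0.016, -0.008, 0, 0, 1]
    - [0, 0, 0, 0, 1]

```text
clock: 18.75
tcp_pos: [0.4081, 0.1278, 0.2435]
orientation: [0.273, 0.962, -0.001, 0.0]
force: [0.6, 0.2, -0.5]
grip_width: 0.016
gripper_force: 59.1
```

```bash
python3 cv.py; python3 - <<'E'
from h import *
np.set_printoptions(suppress=True,precision=4)
p,psi,o=pose();print(p,psi);print(plan(p,psi,[.415,.32,.1],np.radians(165.5),6))
E
```

```text
tcp cab [-0.2975  0.0968] 0.24346520961888232 F [ 0.6067  0.2412 -0.5036] [ 0.0003 -0.2038 -0.0099]
cover n 128 angle 71.3499593022433 front x -0.06465926625675376 zmax 0.2717537365175594
handle front -0.18353271742950703
[0.4097 0.1278 0.2436] 2.5873950647637316
[[ 0.0161  0.0277  0.0239 -0.0502]
 [ 0.0147  0.0285  0.0239 -0.0502]
 [ 0.0133  0.0292  0.0239 -0.0502]
 [ 0.0118  0.0298  0.0239 -0.0502]
 [ 0.0103  0.0304  0.0239 -0.0502]
 [ 0.0087  0.0308  0.0239 -0.0502]]
```

>>> carry_out:
  targets:
    - [0.016, 0.0275, 0.024, -0.05, 1]
    - [0.0147, 0.0285, 0.024, -0.05, 1]
    - [0.0133, 0.029, 0.024, -0.05, 1]
    - [0.0118, 0.03, 0.024, -0.05, 1]
    - [0.01, 0.03, 0.024, -0.05, 1]
    - [0.009, 0.031, 0.024, -0.05, 1]
    - [0, 0, 0.04, 0, 1]
    - [0, 0, 0.03, 0, 1]
    - [0, 0, 0, 0, 1]
    - [0, 0, 0, 0, 1]
    - [0, 0, 0, 0, 1]

```text
clock: 19.9
tcp_pos: [0.4164, 0.3202, 0.0305]
orientation: [0.128, 0.992, 0.001, 0.001]
force: [0.1, 0.2, -0.3]
grip_width: 0.0158
gripper_force: 59.1
```

>>> carry_out:
  targets:
    - [0, 0, 0.012, 0, 1]
    - [0, 0, 0.01, 0, 1]
    - [0, 0, 0.003, 0, 1]
    - [0, 0, 0, 0, 1]
    - [0, 0, 0, 0, 1]

```text
clock: 20.4
tcp_pos: [0.4154, 0.3197, 0.0042]
orientation: [0.127, 0.992, -0.0, -0.0]
force: [0.5, -0.2, 0.2]
grip_width: 0.0155
gripper_force: 59.1
```

>>> carry_out:
  targets:
    - [0, 0, 0.001, 0, 1]
    - [0, 0, 0, 0, 1]

```text
clock: 20.6
tcp_pos: [0.4155, 0.3198, 0.0035]
orientation: [0.127, 0.992, 0.0, 0.0]
force: [0.2, 0.1, 2.4]
grip_width: 0.0155
gripper_force: 59.1
```

Contact with the bench; release and rise.

>>> carry_out:
  targets:
    - [0, 0, 0, 0, 0.5]
    - [0, 0, 0, 0, 0.3]
    - [0, 0, 0, 0, 0]
    - [0, 0, 0, 0, 0]
    - [0, 0, 0, 0, 0]
    - [0, 0, 0, 0, 0]
    - [0, 0, 0, 0, 0]
    - [0, 0, 0, 0, 0]
    - [0, 0, 0, 0, 0]

```text
clock: 21.5
tcp_pos: [0.4155, 0.3197, 0.0033]
orientation: [0.127, 0.992, -0.0, -0.0]
force: [0.2, -0.6, 0.3]
grip_width: 0.0827
gripper_force: 0.0
```

>>> carry_out:
  targets:
    - [0, 0, -0.02, 0, 0]
    - [0, 0, -0.04, 0, 0]
    - [0, 0, -0.05, 0, 0]
    - [0, 0, -0.05, 0, 0]
    - [0, 0, -0.04, 0, 0]
    - [0, 0, 0, 0, 0]
    - [0, 0, 0, 0, 0]

```text
clock: 22.2
tcp_pos: [0.4159, 0.3194, 0.204]
orientation: [0.128, 0.992, 0.0, 0.001]
force: [-0.9, -1.1, -0.8]
grip_width: 0.0932
gripper_force: 0.0
```

```bash
python3 cv.py; python3 -c "
from h import *
d=grab('side','s9');o=get_obs();print(o['grip_width'],o['clock'],o['qvel'])
pt=fit(cloud(grab('wrist')),.016,.032);print(cv2.minAreaRect(pt[:,:2].astype(np.float32)*1000))"
```

```text
tcp cab [-0.3088  0.2883] 0.20398173463913236 F [-0.9492 -1.0818 -0.7787] [ 0.0022 -0.1087  0.0097]
cover n 128 angle 71.20483341355018 front x -0.06449669363991 zmax 0.2723399822798538
handle front -0.18361132637825914
0.09284959598491681 22.3 [-0.00778477  0.0154998   0.00395817  0.00164638  0.00102437  0.00179147
 -0.00033378]
((431.2752380371094, 315.76373291015625), (15.987951278686523, 99.4542465209961), 78.10958862304688)
```

View pics/s9.png

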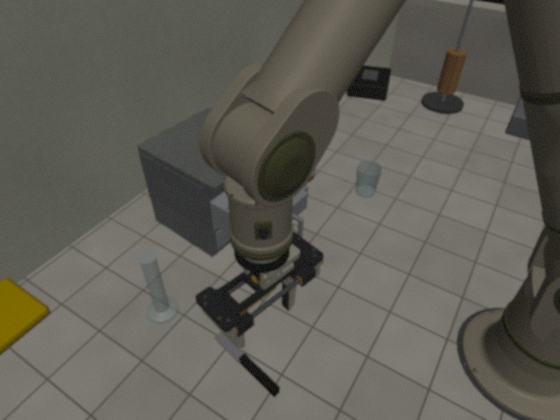

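The side view shows the spatula flat on the bench at (247,365), the gripper clear above it, and the cylinder (157,290) and beaker (368,178) where they were. In the depth data the cover stands at about 71° and the drawer is still fully out.

```bash
python3 -c "
from workcell import robot
print(robot.finish_job())"
```

```text
the job is handed in; nothing more can be done
None
```

The job is handed in at about 22 s: the drawer is out at its stop, the cover was levered up with the spatula and stands at about 71°, the spatula is back on the bench, and the glassware was left alone. The gripper could not be tilted, so I pulled the drawer out with the spatula blade hooked behind its handle.

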